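# Uncover the tilted polishing barrel and load a brass blank

## Task

Lift the loose white lid with the black knob off the tilted blue polishing barrel and set it down gently, knob up and centrally, on the brown fire brick. Then pick the small brass ingot off the black bench pad and lower it into the open barrel mouth before letting go of it, so that it ends up inside the barrel. Do not drop the lid or the ingot from a height, and leave the glass beaker, the pliers and the flux cup where they are.

Things in the scene. Friction and masses are not known exactly. Their poses are not given: they have to be found in the camera images.
- lid: Loose round white lid, 0.11 to 0.22 kg. Origin: centre of its underside; z out through the knob. Plug 86 mm in diameter from z = 0 to 10 mm, flange 110 mm wide from 10 to 14 mm, domed to z = 19 mm, black knob 23 mm in diameter from z = 19 to 46 mm. At first the plug sits loosely (3 to 5 mm play) in the barrel's mouth with the flange on the rim; it pulls straight out along its z.
- lid_knob (a point): Centre of the lid's knob, 33 mm above the lid's origin on its axis; axes as the lid's.
- barrel: Blue open barrel, fixed in a grey base (125 x 130 mm, cheeks 125 mm high). Its axis leans 30 degrees from vertical, mouth up and toward the robot (yaw within 0.35 rad). Origin: centre of the closed bottom end; z = axis, out of the mouth; y level, to a cheek. 80 mm long; at the rim 104 mm outside, 96 mm inside diameter, about 76 mm inside at the 5 mm floor.
- barrel_mouth (a point): Centre of the barrel's mouth, in the plane of the rim, on its axis, 80 mm from the barrel's origin; axes as the barrel's.
- duct (a point): A point on the front of the fixed dark dust-extraction duct with its red valve lever, which stands behind and to the left of the barrel from the worktop up past the arm, wider higher up. It is solid: carry things past it on the robot side.
- fire_brick: Brown fire brick, 151 mm (its x) by 130 mm (its y) and 53 mm high, fixed, flat top. Origin: centre of its underside, on the worktop; z up. It stands left or right of the barrel.
- bench_pad: Black rubber bench pad, 120 mm (x) by 130 mm (y), 4 mm thick, fixed to the worktop. Origin: centre of its underside. It lies on the other side of the barrel from the fire brick.
- brass_ingot: Small brass ingot, a loose bar 9 mm wide (its x), 48 mm long (its y) and 8 mm high, about 0.03 kg, lying on the bench pad. Origin: centre of its underside; z up.
- goblet: Bystander: clear glass beaker, 76 mm in diameter and 65 mm high, standing loose right of the barrel. Origin: centre of its underside.
- round_pliers: Bystander: black-handled pliers, 53 x 144 x 10 mm, lying loose in front of the barrel. Origin: centre of the underside; y = along the pliers.
- flux_cup: Bystander: small dark cup, 28 mm in diameter and 17 mm high, standing loose in front of the barrel, to the right of the pliers. Origin: centre of its underside.

How it is judged:
By the outcome, as a careful person would: the job done as asked, in the order asked, and still so for the second after the job is handed in, with the robot touching nothing.
It also fails if it takes over 58 s, if anything falls off the work surface, if the arm or the gripper's body presses on something with over 40 N, if the wrist force passes 120 N, or if a joint passes its speed limit or range.

## Robot

A 6-joint arm with a two-finger parallel gripper is mounted at the origin on a cart in front of the work surface, level with it; the furniture and walls round the work are solid. World frame = base frame: x ahead of the robot, y to its left, z up, the work surface at z = 0. Lengths are in mm, angles in degrees, forces in N, time in s.
With the tool pointing down it reaches from about 250 to 775 mm from the base axis. Payload 4 kg.
Tool frame: the origin (TCP) lies at the very end of the fingers, on their centre line; the grasp point (between the pads) lies 19 mm behind it; z points along the fingers, y is the direction in which the jaws open and shut (so a half turn about z gives the same grasp; the last joint's range is limited). The gripper opens to 85 mm and grips with 20 to 120 N. Pads are 22 mm wide; open, the fingers measure 114 mm over their backs; the gripper's body (76 mm by 85 mm) begins 54 mm behind the grasp point. The pads swing forward as they close: fully open they stand 13 mm farther back than shut.
Start: joints at [62.79, 4.996, 78.535, -0, 96.463, -5.907], TCP at [199.821, 512.435, 231.341] pointing down, gripper open.
Joint ranges: [-177.83, 177.83], [-43.37, 116.18], [15.69, 146.23], [-61.86, 241.86], [9.47, 152.12], [-147.06, 147.06]. Speed limits (degrees/s): [159.86, 159.86, 180, 180, 180, 180].

## Interface

Orientations are given as a 3x3 rotation matrix whose columns are the frame's x, y, z axes.
In Python, from station import monitor, get_image, bot gives the robot as it stands. The module is installed in compiled form; this text tells all that it offers.
- The arm moves only by the tool step_arm, never from a script. Its arguments are lists of equal length, an entry for each row: "xyz": the shift along the tool's x, y, z in mm, a list of three; "angular": the turn, a rotation vector about the tool's x, y, z in rad, a list of three; "hand": the finger opening in mm, from 0 to 85.4. In form: {"xyz": [[x, y, z], ...], "angular": [[rx, ry, rz], ...], "hand": [hand, ...]}. A call has 1 to 10 rows; each row shifts and turns the commanded pose from where the row before left it, along the tool's axes as they then stand; what a row does not reach is not made up. A row lasts 1/8 s, in which the tool goes at most 62.5 mm and 10.7 degrees, less where a joint would pass 70% of its speed; a pose out of reach is approached as far as the arm can. A call is refused whole if a number of a shift passes 62.5 or a number of a turn 0.188, either way. A call with a gripper value outside its range is refused whole. The fingers move at their own pace and stop on an object; the grip force is fixed at half the most. Time passes only in rows, so rows that do not move let the fingers close. It gives the time, the measured TCP pose, the force and the opening at its end, in the units of the state.
- monitor.read_state(): the state, without advancing time (a new reading comes with each control period).
- get_image(name): name is "side" or "top"; returns a dict with "image" (480x640x3 uint8, blue, green, red), "z_map" (480x640 float32, mm along the optical axis (not along the pixel's ray), 0 where there is no reading), "vfov" (degrees; the focal length in pixels is half the picture's height over the tangent of half this angle, whatever the lens; pixels are square), "cx", "cy" (the principal point, pixels), "R" (3x3) and "t" (3): a world point X has camera coordinates R X + t. Camera axes: x right, y down, z forward; pixel columns grow to the right and rows downward; lengths in mm; the calibration is good to about 2 mm. A picture is of the moment at which its call begins.
- bot.close_job(): hands the job in, once; it reports no verdict.
The state is a dict: "time": time; "joint_pos": joint angles; "joint_vel": joint speeds; "effort": joint torques, N m; "position": TCP position; "tcp_rot": TCP orientation; "force": force on the tool from outside, world axes, zero at the start; "ft_torque": the same for the moment, N m; "gripper_width": finger opening in mm.
Only numpy, scipy, OpenCV 4.12 (cv2) and the standard library are available. Lean on these libraries where they do the work, as an engineer would, in place of code of your own. Each camera call takes 0.05 s, during which the arm holds its last target. There are 200 camera calls.

## Working session

There is one attempt and no reset: what is moved stays moved. The work goes in short steps, Python scripts to look and compute and a tool call to move; the robot and the scene stay as the last step left them, time stands still between calls to the robot, and variables do not carry over. Pictures are saved under pics/ and viewed, about 8 in all and at most 12, crops included, and the job is handed in when it is done.

Besides the shell and the picture viewer there is one more tool, called after "Call:" by a JSON object that holds its "method" and its "body". step_arm: Moves the arm, as the interface text tells. Its arguments: {"type":"object","properties":{"xyz":{"type":"array","items":{"type":"array","items":{"type":"number"}}},"angular":{"type":"array","items":{"type":"array","items":{"type":"number"}}},"hand":{"type":"array","items":{"type":"number"}}},"required":["xyz","angular","hand"]}

```bash
mkdir -p pics
cat > h.py <<'E'
import numpy as np, cv2
from station import monitor, get_image, bot
def grab(n,save=None):
    d=get_image(n)
    if save: cv2.imwrite('pics/'+save,d['image'])
    np.savez(''+n+'.npz',**d)
    return d
def cloud(d):
    z=d['z_map'];h,w=z.shape;f=h/2/np.tan(np.radians(float(d['vfov']))/2)
    u,v=np.meshgrid(np.arange(w),np.arange(h))
    c=np.stack([(u-d['cx'])/f*z,(v-d['cy'])/f*z,z],-1)
    return (c-np.asarray(d['t']).ravel())@np.asarray(d['R'])   # R^T (c-t)
E
python3 - <<'E'
from h import *
for n in('side','top'):
    d=grab(n,n+'0.png'); R,t=np.array(d['R']),np.array(d['t']).ravel()
    print(n,d['vfov'],d['cx'],d['cy'],R.round(3).tolist(),(-R.T@t).round(),(d['z_map']>0).mean())
s=monitor.read_state();print(s)
a=[cv2.imread(f'pics/{n}0.png') for n in('side','top')]
E
```

```text
side 47.750910908003604 314.9193489690333 227.10643383849953 [[0.964, -0.264, 0.012], [-0.159, -0.616, -0.771], [0.211, 0.742, -0.636]] [ 329. -817.  837.] 0.9959407552083334
top 46.17485772652451 312.9285572663202 234.50791173598998 [[0.026, -1.0, 0.013], [-0.997, -0.027, -0.079], [0.079, -0.011, -0.997]] [ 443.   -8. 1364.] 0.9962565104166666
{'time': 0.1, 'joint_pos': array([ 6.27918297e+01,  5.03571081e+00,  7.86181186e+01,  1.21916163e-03,
        9.64639204e+01, -5.90881808e+00]), 'joint_vel': array([ 0.04561742, -0.14137792, -0.12804079, -0.04447903,  0.04148666,
        0.05538554]), 'effort': array([ 2.25693111e-03, -3.53016579e+01, -3.14218175e+01, -6.60124942e-05,
        7.92323670e-03, -5.46919455e-05]), 'position': array([199.58134789, 512.01247029, 230.23020862]), 'tcp_rot': array([[-9.31696085e-01,  3.63237507e-01, -9.58455823e-04],
       [ 3.63238697e-01,  9.31694340e-01, -1.81805709e-03],
       [ 2.32601341e-04, -2.04202492e-03, -9.99997888e-01]]), 'force': array([ 0.39547306, -0.92716617, -0.27532179]), 'ft_torque': array([ 0.01886946, -0.02979053, -0.02403294]), 'gripper_width': 85.37345044873155}
```

View pics/side0.png

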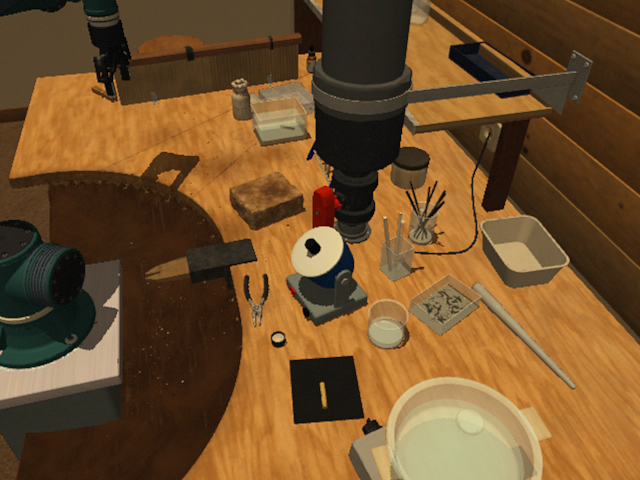

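View pics/top0.png

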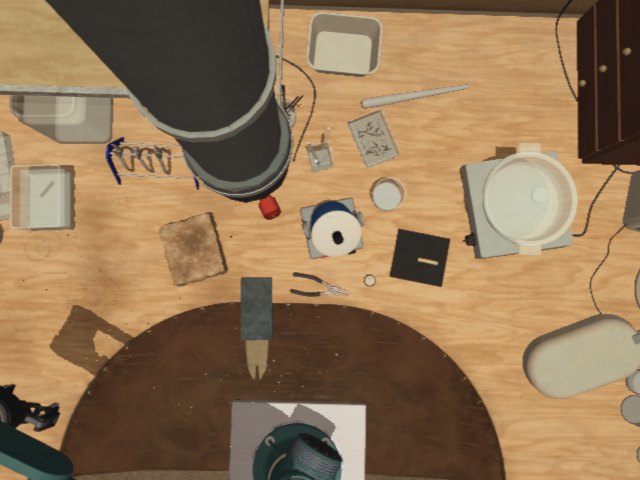

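The lid is at top (336,232) with its knob at (338,238). The brick is at (193,248), the pad at (420,257), the ingot at (428,262), the beaker at (388,194) and the duct at about (240,170). Next I'll measure these from the depth maps.

Run:
```python
from h import *
D={n:np.load(n+'.npz') for n in('side','top')}
C={n:cloud(D[n]) for n in D}
H={n:cv2.cvtColor(D[n]['image'],cv2.COLOR_BGR2HSV).astype(int) for n in D}
def box(n,u0,u1,v0,v1):
    m=np.zeros((480,640),bool);m[v0:v1,u0:u1]=1;return m
for n,b in(('top',(300,372,190,262)),('side',(285,360,220,285))):
    h=H[n];P=C[n];m=box(n,*b)&(h[...,1]<60)&(h[...,2]>150)&(P[...,2]>95)
    p=P[m]
    c=np.median(p,0)
    for _ in range(4):
        q=p-c;k=np.abs(q@np.linalg.svd(q-q.mean(0),full_matrices=0)[2][2])<6
        p=p[k];c=p.mean(0)
    nrm=np.linalg.svd(p-c,full_matrices=0)[2][2];nrm*=np.sign(nrm[2])
    print(n,'lid pts',len(p),'mean',c.round(1),'normal',nrm.round(3))
    k=box(n,*b)&(h[...,2]<60)&(P[...,2]>120)
    lab=cv2.connectedComponentsWithStats(k.astype(np.uint8))
    for i in range(1,lab[0]):
        if lab[2][i,4]>15:
            kp=P[lab[1]==i];print(n,'dark',lab[2][i],kp.mean(0).round(1),kp.min(0).round(),kp.max(0).round())
def rect(name,m,n):
    p=C[n][m];xy=p[:,:2].astype(np.float32)
    (c,s,a)=cv2.minAreaRect(xy);print(n,name,len(p),'c',np.round(c,1),'size',np.round(s,1),'ang',round(a,1),'z',np.percentile(p[:,2],[5,50,95]).round(1),'mean',p.mean(0).round(1))
for n,bb,pb in(('top',(150,235,200,295),(380,460,220,295)),('side',(220,310,165,230),(280,370,350,430))):
    P=C[n];h=H[n]
    rect('brick',box(n,*bb)&(P[...,2]>46)&(P[...,2]<60),n)
    pm=box(n,*pb)
    rect('pad',pm&(h[...,2]<60),n)
    rect('ingot',pm&(h[...,1]>90)&(h[...,2]>110)&(cv2.erode(cv2.morphologyEx((pm&(h[...,2]<60)).astype(np.uint8),cv2.MORPH_CLOSE,np.ones((15,15))),np.ones((5,5)))>0),n)
P=C['top']
# beaker, duct
g=P[box('top',368,408,175,212)&(P[...,2]>15)&(P[...,2]<80)]
print('beaker',len(g),g.min(0).round(),g.max(0).round())
for n in C:
    P=C[n].reshape(-1,3);w=P[(P[:,0]>380)&(P[:,0]<900)&(P[:,1]>-60)&(P[:,1]<400)]
    for z in range(60,900,80):
        q=w[(w[:,2]>z)&(w[:,2]<z+80)]
        if len(q)>5: print(n,z,len(q),'minx',q[:,0].min().round(),'y',q[:,1].min().round(),q[:,1].max().round())
```

```text
top lid pts 239 mean [547.3 -69.2 143.1] normal [-0.711 -0.222  0.667]
top dark [333 232  10  12  88] [534.  -73.3 163.6] [522. -83. 151.] [546. -64. 173.]
  return _methods._mean(a, axis=axis, dtype=dtype,
  ret = um.true_divide(
<stdin>:12: RuntimeWarning: Mean of empty slice.
Traceback (most recent call last):
IndexError: index 2 is out of bounds for axis 0 with size 0
```

```bash
cat > m.py <<'E'
from h import *
D={n:np.load(n+'.npz') for n in('side','top')}
C={n:cloud(D[n]) for n in D}
H={n:cv2.cvtColor(D[n]['image'],cv2.COLOR_BGR2HSV).astype(int) for n in D}
def box(u0,u1,v0,v1):
    m=np.zeros((480,640),bool);m[v0:v1,u0:u1]=1;return m
for n,b in(('top',(300,372,190,262)),('side',(285,360,220,285))):
    h=H[n];P=C[n];m=box(*b)&(h[...,1]<110)&(h[...,2]>120)&(P[...,2]>85)
    lab=cv2.connectedComponentsWithStats(m.astype(np.uint8));i=1+np.argmax(lab[2][1:,4]);m=lab[1]==i
    p=P[m]
    A=np.c_[p[:,:2],np.ones(len(p))];k=np.ones(len(p),bool)
    for _ in range(8):
        x=np.linalg.lstsq(A[k],p[k,2],rcond=None)[0];r=np.abs(A@x-p[:,2]);k=r<max(5,2*np.median(r))
    nrm=np.r_[-x[:2],1];nrm/=np.linalg.norm(nrm);q=p[k]
    hull=cv2.convexHull(np.argwhere(m)[:,::-1].astype(np.int32));e=cv2.fitEllipse(hull)
    print(n,'lid',lab[2][i],len(q),'mean',q.mean(0).round(1),'mid',((q.max(0)+q.min(0))/2).round(1),'ext',np.ptp(q,0).round(),'n',nrm.round(3),'tilt',np.degrees(np.arccos(nrm[2])).round(1),'ell',np.round(e[0],1),np.round(e[1],1))
    k=box(*b)&(h[...,2]<60)&(P[...,2]>115)
    lab=cv2.connectedComponentsWithStats(k.astype(np.uint8))
    for i in range(1,lab[0]):
        if lab[2][i,4]>15:
            kp=P[lab[1]==i];print(n,'dark',lab[2][i],kp.mean(0).round(1),kp.min(0).round(),kp.max(0).round())
def rect(name,m,n):
    p=C[n][m]
    if len(p)<5: print(n,name,'none');return
    (c,s,a)=cv2.minAreaRect(p[:,:2].astype(np.float32));print(n,name,len(p),'c',np.round(c,1),'size',np.round(s,1),'ang',round(a,1),'z',np.percentile(p[:,2],[5,50,95]).round(1),'mean',p.mean(0).round(1))
for n,bb,pb in(('top',(150,235,200,295),(380,460,220,295)),('side',(220,310,165,230),(280,370,350,430))):
    P=C[n];h=H[n]
    rect('brick',box(*bb)&(P[...,2]>46)&(P[...,2]<60),n)
    pm=box(*pb);dk=(pm&(h[...,2]<60)).astype(np.uint8)
    rect('pad',dk>0,n)
    fill=cv2.erode(cv2.morphologyEx(dk,cv2.MORPH_CLOSE,np.ones((15,15))),np.ones((5,5)))>0
    rect('ingot',fill&(h[...,1]>70)&(h[...,2]>80),n)
P=C['top']
g=P[box(368,408,175,212)&(P[...,2]>15)&(P[...,2]<80)]
print('beaker',len(g),g.min(0).round(),g.max(0).round())
for n in C:
    P=C[n].reshape(-1,3);w=P[(P[:,0]>380)&(P[:,0]<900)&(P[:,1]>0)&(P[:,1]<400)]
    for z in range(60,900,80):
        q=w[(w[:,2]>z)&(w[:,2]<z+80)]
        if len(q)>5: print(n,z,len(q),'minx',q[:,0].min().round(),'y',q[:,1].min().round(),q[:,1].max().round())
E
python3 m.py
```

```text
top lid [ 311  211   53   46 1731] 1489 mean [544.4 -70.4 140.8] mid [543.4 -70.8 137.7] ext [ 95. 108.  58.] n [-0.481 -0.121  0.868] tilt 29.8 ell [337.3 232. ] [44.7 56.3]
top dark [333 232  10  12  88] [534.  -73.3 163.6] [522. -83. 151.] [546. -64. 173.]
side lid [ 292  226   51   51 1756] 1689 mean [544.  -78.  140.7] mid [543.9 -73.1 139. ] ext [ 94. 110.  56.] n [-0.481 -0.123  0.868] tilt 29.7 ell [316.9 251.4] [43.6 56.7]
side dark [305 239  15  16 167] [533.9 -79.9 158.7] [521. -89. 141.] [550. -63. 171.]
side dark [321 240  31  37 313] [ 582.1 -109.8  134.5] [ 329. -817.  115.] [615. -60. 837.]
side dark [338 272  13   8  37] [ 583.9 -130.4  118.9] [ 570. -136.  115.] [ 596. -125.  124.]
top brick 3265 c [505.8 261.1] size [148.8 125.8] ang 18.0 z [48.4 53.  57.5] mean [505.8 260.   53. ]
top pad 2283 c [ 504.7 -180.1] size [342.6 129.4] ang 88.9 z [-1.   3.7  8.4] mean [ 503.  -280.3   10.2]
top ingot 97 c [ 494.6 -301.4] size [53.9 11.5] ang 78.9 z [ 2.1  9.7 15.4] mean [ 494.4 -300.9    9.5]
side brick 1866 c [505.3 257.7] size [148.7 130. ] ang 17.1 z [49.7 54.2 57. ]
[... 251 characters left out ...]
612. -235.   15.] [ 687. -159.   71.]
side 60 2686 minx 577.0 y 9.0 334.0
side 140 1378 minx 577.0 y 10.0 153.0
side 220 4239 minx 593.0 y 25.0 381.0
side 300 3727 minx 585.0 y 18.0 149.0
side 380 4816 minx 586.0 y 18.0 179.0
side 460 4011 minx 604.0 y 37.0 147.0
side 540 915 minx 605.0 y 38.0 121.0
top 60 676 minx 441.0 y 1.0 399.0
top 140 309 minx 578.0 y 13.0 333.0
top 220 906 minx 594.0 y 32.0 400.0
top 300 307 minx 586.0 y 23.0 201.0
top 380 2837 minx 586.0 y 23.0 217.0
top 460 966 minx 605.0 y 42.0 169.0
top 540 1282 minx 605.0 y 42.0 170.0
top 620 1405 minx 605.0 y 42.0 170.0
top 700 3498 minx 598.0 y 34.0 202.0
top 780 3800 minx 605.0 y 41.0 171.0
top 860 5792 minx 605.0 y 41.0 172.0
```

```bash
cat > p.py <<'E'
from h import *
from scipy.spatial.transform import Rotation as Ro
a=np.array([-.482,-.122,.868]);a/=np.linalg.norm(a)
def Rz(z,yaz):  # tool z, jaw azimuth deg
    z=np.array(z,float);z/=np.linalg.norm(z);t=np.radians(yaz);y=np.array([np.cos(t),np.sin(t),0]);y-=z*(y@z);y/=np.linalg.norm(y)
    return np.c_[np.cross(y,z),y,z]
DOWN=(0,0,-1)
def plan(legs):
    s=monitor.read_state();p,R=np.array(s['position']),np.array(s['tcp_rot'])
    print('t',s['time'],'p',p.round(1),'F',np.round(s['force'],1),'w',round(s['gripper_width'],1),'j',np.round(s['joint_pos']))
    for tp,tR,n in legs:
        tp=np.array(tp,float);tR=R if tR is None else tR
        rv=Ro.from_matrix(R.T@tR).as_rotvec()
        n=n or int(np.ceil(max(np.linalg.norm(tp-p)/60,np.linalg.norm(rv)/.18,1)))
        r=rv/n;X=[]
        for i in range(n):
            X.append((R.T@(tp-p)/(n-i)).round(1).tolist());p=p+R@X[-1];R=R@Ro.from_rotvec(r).as_matrix()
        print(n,'turn',r.round(4).tolist(),'xyz',X if np.linalg.norm(rv)>.01 else X[0])
        R=tR
E
python3 - <<'E'
from p import *
o=np.array([550,-70.5,127.5]);print(a)
plan([((400,-20,300),Rz(DOWN,104.2),10),(o+90*a,Rz(-a,104.2),5),(o+21*a,None,6)])
E
```

```text
[-0.48184776 -0.12196147  0.86772584]
t 0.1 p [199.6 512.  230.2] F [ 0.4 -0.9 -0.3] w 85.4 j [63.  5. 79.  0. 96. -6.]
10 turn [-0.0002, -0.0001, -0.062] xyz [[-38.0, -42.3, -6.9], [-35.3, -44.6, -6.9], [-32.5, -46.7, -6.9], [-29.5, -48.6, -6.9], [-26.5, -50.3, -6.9], [-23.3, -51.9, -6.9], [-20.0, -53.2, -7.0], [-16.7, -54.3, -7.0], [-13.3, -55.3, -6.9], [-9.9, -55.9, -7.0]]
5 turn [-0.0, -0.104, -0.0] xyz [[-17.7, -17.2, 18.9], [-15.6, -17.1, 20.6], [-13.4, -17.2, 22.1], [-11.0, -17.2, 23.4], [-8.5, -17.1, 24.4]]
6 turn [0.0, 0.0, 0.0] xyz [0.0, -0.0, 11.5]
```

Call:
{"method": "step_arm", "body": {"xyz": [[-38, -42.3, -6.9], [-35.3, -44.6, -6.9], [-32.5, -46.7, -6.9], [-29.5, -48.6, -6.9], [-26.5, -50.3, -6.9], [-23.3, -51.9, -6.9], [-20, -53.2, -7], [-16.7, -54.3, -7], [-13.3, -55.3, -7], [-9.9, -55.9, -7]], "angular": [[0, 0, -0.062], [0, 0, -0.062], [0, 0, -0.062], [0, 0, -0.062], [0, 0, -0.062], [0, 0, -0.062], [0, 0, -0.062], [0, 0, -0.062], [0, 0, -0.062], [0, 0, -0.062]], "hand": [60, 60, 60, 60, 60, 60, 60, 60, 60, 60]}}

```text
time: 1.35
position: [400.4, -21.4, 300.6]
tcp_rot: [[-0.969, -0.247, 0.0], [-0.247, 0.969, 0.0], [-0.0, 0.0, -1.0]]
force: [1.4, 1.1, -0.2]
gripper_width: 60.0
```

Call:
{"method": "step_arm", "body": {"xyz": [[-17.7, -17.2, 18.9], [-15.6, -17.1, 20.6], [-13.4, -17.2, 22.1], [-11, -17.2, 23.4], [-8.5, -17.1, 24.4], [0, 0, 0], [0, 0, 0]], "angular": [[0, -0.104, 0], [0, -0.104, 0], [0, -0.104, 0], [0, -0.104, 0], [0, -0.104, 0], [0, 0, 0], [0, 0, 0]], "hand": [60, 60, 60, 60, 60, 60, 60]}}

```text
time: 2.22
position: [507.0, -80.9, 207.1]
tcp_rot: [[-0.841, -0.246, 0.481], [-0.213, 0.969, 0.122], [-0.497, -0.0, -0.868]]
force: [0.5, 0.1, 0.1]
gripper_width: 60.1
```

Run:
```python
from p import *
o=np.array([550,-70.5,127.5])
plan([(o+90*a,Rz(-a,104.2),3),(o+21*a,None,6)])
s=monitor.read_state();print(s['tcp_rot'].round(3).tolist())
A=grab('side')['image'][150:350,200:420]
B=grab('top')['image'][150:330,230:450]
cv2.imwrite('pics/a.png',np.hstack([cv2.resize(A,(400,364)),cv2.resize(B,(400,364))]))
```

```text
t 2.225 p [507.  -80.9 207.1] F [0.5 0.1 0.1] w 60.1 j [ -28.  -18.  106.   21.   69. -136.]
3 turn [0.0, -0.0001, 0.0002] xyz [0.4, -0.2, 0.4]
6 turn [0.0, 0.0, 0.0] xyz [-0.0, 0.0, 11.5]
[[-0.841, -0.246, 0.481], [-0.213, 0.969, 0.122], [-0.497, -0.0, -0.868]]
```

View pics/a.png

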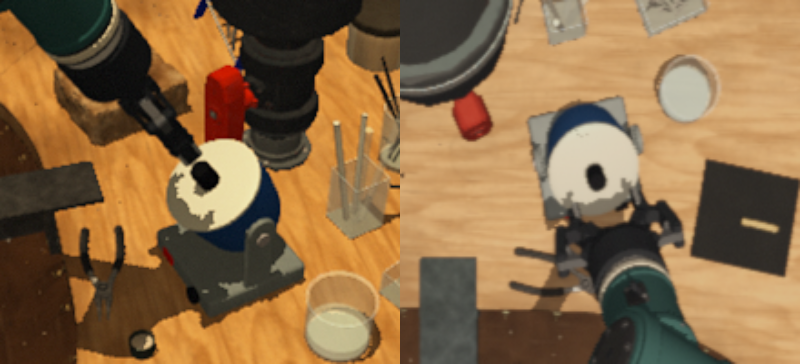

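The gripper lines up with the knob's axis in both views. I'll descend along the axis.

Call:
{"method": "step_arm", "body": {"xyz": [[0.4, -0.2, 12], [0.4, -0.2, 12], [0.4, -0.2, 12], [0, 0, 12], [0, 0, 12], [0, 0, 9], [0, 0, 0]], "angular": [[0, 0, 0], [0, 0, 0], [0, 0, 0], [0, 0, 0], [0, 0, 0], [0, 0, 0], [0, 0, 0]], "hand": [60, 60, 60, 60, 60, 60, 60]}}

```text
time: 3.2
position: [539.1, -73.1, 144.6]
tcp_rot: [[-0.842, -0.246, 0.48], [-0.213, 0.969, 0.123], [-0.496, 0.001, -0.869]]
force: [-0.5, -0.1, -0.4]
gripper_width: 60.0
```

Call:
{"method": "step_arm", "body": {"xyz": [[0, 0, 0], [0, 0, 0], [0, 0, 0], [0, 0, 0], [0, 0, 0], [0, 0, 0]], "angular": [[0, 0, 0], [0, 0, 0], [0, 0, 0], [0, 0, 0], [0, 0, 0], [0, 0, 0]], "hand": [45, 35, 20, 15, 10, 10]}}

```text
time: 3.95
position: [539.4, -73.7, 146.7]
tcp_rot: [[-0.841, -0.246, 0.482], [-0.213, 0.969, 0.122], [-0.497, -0.001, -0.867]]
force: [-5.7, -0.3, 6.0]
gripper_width: 20.5
```

Call:
{"method": "step_arm", "body": {"xyz": [[0, 0, -2], [0, 0, -4], [0, 0, -6], [0, 0, -8], [0, 0, -10], [0, 0, -10], [0, 0, -10], [0, 0, 0]], "angular": [[0, 0, 0], [0, 0, 0], [0, 0, 0], [0, 0, 0], [0, 0, 0], [0, 0, 0], [0, 0, 0], [0, 0, 0]], "hand": [5, 5, 5, 5, 5, 5, 5, 5]}}

```text
time: 4.95
position: [515.5, -80.0, 190.8]
tcp_rot: [[-0.84, -0.245, 0.484], [-0.213, 0.969, 0.121], [-0.499, -0.002, -0.867]]
force: [-0.6, 0.4, -1.2]
gripper_width: 20.4
```

Run:
```python
from p import *
plan([((430,-50,260),None,0),((440,140,260),Rz(DOWN,104.2),0),((505.5,260,200),None,0)])
A=grab('side')['image'][130:330,200:420]
B=grab('top')['image'][150:330,230:450]
cv2.imwrite('pics/b.png',np.hstack([cv2.resize(A,(400,364)),cv2.resize(B,(400,364))]))
```

```text
t 4.95 p [515.5 -80.  190.8] F [-0.6  0.4 -1.2] w 20.4 j [ -27.  -16.  107.   21.   67. -136.]
2 turn [0.0, 0.0, 0.0] xyz [15.5, 25.0, -48.9]
4 turn [-0.0004, 0.1305, 0.0001] xyz [[-12.2, 45.5, 7.0], [-13.0, 45.4, 5.3], [-13.6, 45.4, 3.6], [-14.0, 45.5, 1.8]]
3 turn [0.0, 0.0, 0.0] xyz [-31.0, 33.4, 20.0]
```

View pics/b.png

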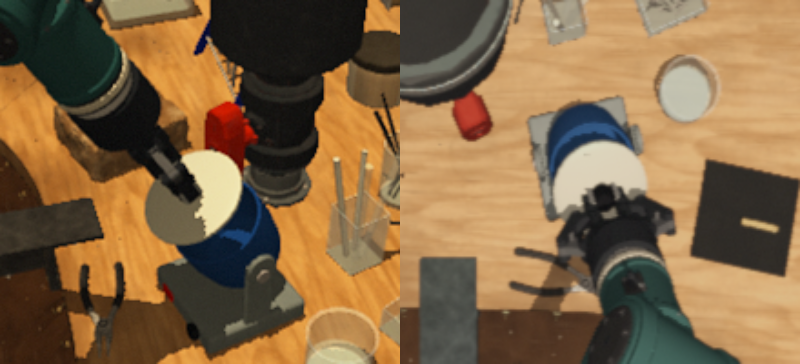

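Run:
```python
from p import *
plan([((430,-50,260),None,3),((440,140,260),Rz(DOWN,104.2),7),((505.5,260,180),None,5)])
```

```text
t 5.05 p [515.2 -79.7 189.3] F [-0.  -0.3 -1.4] w 20.7 j [ -27.  -16.  107.   21.   67. -136.]
3 turn [0.0, 0.0, 0.0] xyz [10.1, 16.6, -32.9]
7 turn [-0.0, 0.0743, 0.0] xyz [[-7.0, 26.0, 4.0], [-7.3, 25.9, 3.5], [-7.5, 26.0, 2.9], [-7.7, 25.9, 2.4], [-7.8, 26.0, 1.8], [-8.0, 25.9, 1.2], [-8.0, 26.0, 0.6]]
5 turn [0.0, 0.0, 0.0] xyz [-18.6, 20.1, 16.0]
```

Call:
{"method": "step_arm", "body": {"xyz": [[10.1, 16.6, -32.9], [10.1, 16.6, -32.9], [10.1, 16.6, -32.9], [-7, 26, 4], [-7.3, 25.9, 3.5], [-7.5, 26, 2.9], [-7.7, 25.9, 2.4], [-7.8, 26, 1.8], [-8, 25.9, 1.2], [-8, 26, 0.6]], "angular": [[0, 0, 0], [0, 0, 0], [0, 0, 0], [0, 0.074, 0], [0, 0.074, 0], [0, 0.074, 0], [0, 0.074, 0], [0, 0.074, 0], [0, 0.074, 0], [0, 0.074, 0]], "hand": [5, 5, 5, 5, 5, 5, 5, 5, 5, 5]}}

```text
time: 6.3
position: [440.1, 141.5, 259.4]
tcp_rot: [[-0.969, -0.246, -0.001], [-0.246, 0.969, 0.0], [0.0, 0.0, -1.0]]
force: [0.4, -0.1, -1.4]
gripper_width: 20.5
```

Call:
{"method": "step_arm", "body": {"xyz": [[-18.6, 20.1, 16], [-18.6, 20.1, 16], [-18.6, 20.1, 16], [-18.6, 20.1, 16], [-18.6, 20.1, 16], [0, 0, 0]], "angular": [[0, 0, 0], [0, 0, 0], [0, 0, 0], [0, 0, 0], [0, 0, 0], [0, 0, 0]], "hand": [5, 5, 5, 5, 5, 5]}}

```text
time: 7.05
position: [504.9, 261.6, 176.8]
tcp_rot: [[-0.969, -0.248, -0.003], [-0.248, 0.969, -0.001], [0.003, 0.0, -1.0]]
force: [-0.2, 0.1, -1.3]
gripper_width: 20.9
```

Run:
```python
from p import *
plan([((505.5,260,100),Rz(DOWN,104.2),3)])
s=monitor.read_state();tp=s['position']
I=[]
for n in('side','top'):
    d=grab(n);P=cloud(d);h=cv2.cvtColor(d['image'],cv2.COLOR_BGR2HSV).astype(int)
    r=np.linalg.norm(P[...,:2]-tp[:2],axis=-1)
    m=(r<75)&(h[...,1]<110)&(h[...,2]>90)&(P[...,2]>tp[2]-45)&(P[...,2]<tp[2]+12)
    lab=cv2.connectedComponentsWithStats(m.astype(np.uint8));i=1+np.argmax(lab[2][1:,4]);m=lab[1]==i
    p=P[m];A=np.c_[p[:,:2]-tp[:2],np.ones(len(p))];k=np.ones(len(p),bool)
    for _ in range(6):
        x=np.linalg.lstsq(A[k],p[k,2],rcond=None)[0];q=np.abs(A@x-p[:,2]);k=q<4
    p=p[k];print(n,len(p),'mid',((p.max(0)+p.min(0))/2).round(1),'ext',np.ptp(p,0).round(),'plane',x.round(3),'circ',np.round(cv2.minEnclosingCircle(p[:,:2].astype(np.float32)),1) if 0 else cv2.minEnclosingCircle(p[:,:2].astype(np.float32)))
    v,u=np.argwhere(m).mean(0).astype(int);I.append(cv2.resize(d['image'][max(0,v-90):v+90,max(0,u-100):u+100],(400,360)))
cv2.imwrite('pics/c.png',np.hstack(I))
```

```text
t 7.05 p [504.9 261.6 176.8] F [-0.2  0.1 -1.3] w 20.9 j [ 22.   8.  81.   0.  91. -83.]
3 turn [0.0, -0.0011, 0.0008] xyz [-0.1, -0.6, 25.6]
side 619 mid [501.8 249.6 170. ] ext [104.  89.   9.] plane [5.00000e-03 3.20000e-02 1.70945e+02] circ ((502.21563720703125, 255.7064971923828), 52.30177688598633)
top 557 mid [506.7 242.2 170. ] ext [102.  70.  10.] plane [-2.50000e-02  5.10000e-02  1.71611e+02] circ ((507.38671875, 252.93698120117188), 53.25777053833008)
```

View pics/c.png

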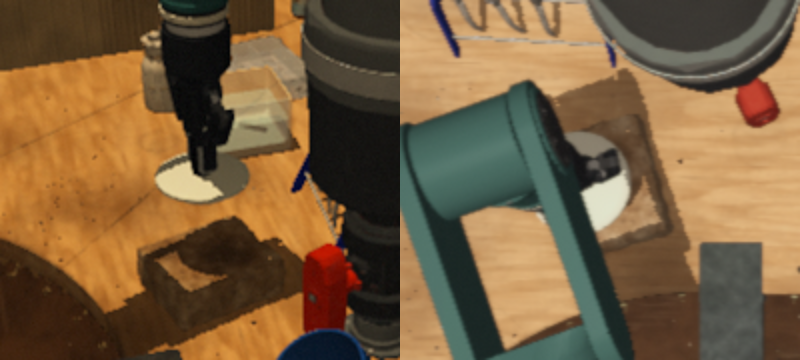

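Call:
{"method": "step_arm", "body": {"xyz": [[0, -0.7, 25], [0, -0.7, 25], [0, -0.6, 25], [0, 0, 15], [0, 0, 6], [0, 0, 0]], "angular": [[0, 0, 0], [0, 0, 0], [0, 0, 0], [0, 0, 0], [0, 0, 0], [0, 0, 0]], "hand": [5, 5, 5, 5, 5, 5]}}

```text
time: 7.9
position: [506.6, 258.5, 84.5]
tcp_rot: [[-0.969, -0.245, 0.003], [-0.245, 0.969, 0.001], [-0.003, 0.0, -1.0]]
force: [0.7, 0.3, -1.1]
gripper_width: 20.7
```

Call:
{"method": "step_arm", "body": {"xyz": [[0, 0, 1.5], [0, 0, 1.5], [0, 0, 0]], "angular": [[0, 0, 0], [0, 0, 0], [0, 0, 0]], "hand": [5, 5, 5]}}

```text
time: 8.28
position: [506.4, 258.7, 81.2]
tcp_rot: [[-0.969, -0.246, 0.002], [-0.246, 0.969, 0.001], [-0.002, 0.0, -1.0]]
force: [1.1, 0.7, -1.0]
gripper_width: 20.4
```

Call:
{"method": "step_arm", "body": {"xyz": [[0, 0, 1.5], [0, 0, 1.5], [0, 0, 0]], "angular": [[0, 0, 0], [0, 0, 0], [0, 0, 0]], "hand": [5, 5, 5]}}

```text
time: 8.65
position: [506.4, 258.6, 78.1]
tcp_rot: [[-0.969, -0.246, 0.002], [-0.246, 0.969, 0.001], [-0.002, 0.0, -1.0]]
force: [-0.1, -0.8, -0.5]
gripper_width: 20.8
```

Call:
{"method": "step_arm", "body": {"xyz": [[0, 0, 1.2], [0, 0, 1.2], [0, 0, 0]], "angular": [[0, 0, 0], [0, 0, 0], [0, 0, 0]], "hand": [5, 5, 5]}}

```text
time: 9.02
position: [506.5, 258.6, 78.0]
tcp_rot: [[-0.969, -0.246, 0.003], [-0.246, 0.969, 0.001], [-0.003, 0.0, -1.0]]
force: [-3.6, -3.0, 8.4]
gripper_width: 20.5
```

Contact is at about 8 N. I'll ease off, open and retreat.

Call:
{"method": "step_arm", "body": {"xyz": [[0, 0, -1.5], [0, 0, 0], [0, 0, 0], [0, 0, 0], [0, 0, 0], [0, 0, 0], [0, 0, -20], [0, 0, -40], [0, 0, -40], [0, 0, 0]], "angular": [[0, 0, 0], [0, 0, 0], [0, 0, 0], [0, 0, 0], [0, 0, 0], [0, 0, 0], [0, 0, 0], [0, 0, 0], [0, 0, 0], [0, 0, 0]], "hand": [5, 28, 40, 50, 50, 50, 50, 50, 50, 50]}}

```text
time: 10.28
position: [508.4, 259.4, 182.1]
tcp_rot: [[-0.969, -0.246, 0.011], [-0.246, 0.969, 0.004], [-0.011, 0.001, -1.0]]
force: [0.4, 0.6, 0.5]
gripper_width: 50.3
```

Run:
```python
from p import *
plan([((430,180,240),None,0),((400,-200,240),Rz(DOWN,60),0),((496,-301.5,150),Rz(DOWN,-11+0),0)])
```

```text
t 10.275 p [508.4 259.4 182.1] F [0.4 0.6 0.5] w 50.3 j [ 21.   8.  81.  -0.  91. -83.]
3 turn [0.0, 0.0, 0.0] xyz [31.6, -19.2, -19.7]
7 turn [0.0008, 0.0015, 0.1103] xyz [[17.5, -51.6, -0.3], [11.7, -53.2, -0.2], [5.8, -54.1, -0.1], [-0.2, -54.4, -0.1], [-6.2, -54.1, -0.1], [-12.1, -53.1, -0.0], [-17.9, -51.5, 0.0]]
7 turn [0.0, 0.0, 0.177] xyz [[-19.1, -5.7, 12.9], [-19.8, -2.2, 12.9], [-19.9, 1.3, 12.8], [-19.4, 4.8, 12.9], [-18.3, 8.1, 12.8], [-16.5, 11.2, 12.9], [-14.3, 13.9, 12.8]]
```

Call:
{"method": "step_arm", "body": {"xyz": [[31.6, -19.2, -19.7], [31.6, -19.2, -19.7], [31.6, -19.2, -19.7], [17.5, -51.6, -0.3], [11.7, -53.2, -0.2], [5.8, -54.1, -0.1], [-0.2, -54.4, -0.1], [-6.2, -54.1, -0.1], [-12.1, -53.1, 0], [-17.9, -51.5, 0]], "angular": [[0, 0, 0], [0, 0, 0], [0, 0, 0], [0.0008, 0.0015, 0.11], [0.0008, 0.0015, 0.11], [0.0008, 0.0015, 0.11], [0.0008, 0.0015, 0.11], [0.0008, 0.0015, 0.11], [0.0008, 0.0015, 0.11], [0.0008, 0.0015, 0.11]], "hand": [50, 50, 50, 50, 50, 50, 50, 50, 50, 50]}}

```text
time: 11.52
position: [397.8, -202.2, 236.5]
tcp_rot: [[-0.865, 0.502, -0.01], [0.502, 0.865, -0.003], [0.007, -0.007, -1.0]]
force: [0.8, -0.0, -0.5]
gripper_width: 49.8
```

Run:
```python
from p import *
plan([((495,-302,150),Rz(DOWN,-11),0)])
I=[]
for n in('side','top'):
    d=grab(n);P=cloud(d);im=d['image'];h=cv2.cvtColor(im,cv2.COLOR_BGR2HSV).astype(int)
    m=(np.linalg.norm(P[...,:2]-[506,260],axis=-1)<90)&(h[...,1]<110)&(h[...,2]>90)&(P[...,2]>58)&(P[...,2]<85)
    p=P[m];print(n,'lid',len(p),'mid',((p.max(0)+p.min(0))/2).round(1),'ext',np.ptp(p,0).round(),'mean',p.mean(0).round(1))
    m=(np.abs(P[...,0]-495)<45)&(np.abs(P[...,1]+302)<45)&(P[...,2]<30)&(h[...,2]>85)&(h[...,1]>70)
    lab=cv2.connectedComponentsWithStats(m.astype(np.uint8))
    for i in range(1,lab[0]):
        if lab[2][i,4]>25:
            p=P[lab[1]==i];print(n,'ingot',lab[2][i],p.mean(0).round(1),cv2.minAreaRect(p[:,:2].astype(np.float32)),'pxang',cv2.minAreaRect(np.argwhere(lab[1]==i)[:,::-1].astype(np.float32)))
    v0,u0=((330,260),(220,380))[n=='top'];c=im[v0:v0+90,u0:u0+100];I.append(cv2.resize(c,(400,360),interpolation=cv2.INTER_NEAREST))
cv2.imwrite('pics/d.png',np.hstack(I))
```

```text
t 11.525 p [ 397.8 -202.2  236.5] F [ 0.8 -0.  -0.5] w 49.8 j [-34.  -8.  91.  -0.  98. -94.]
7 turn [-0.0015, -0.0003, 0.1767] xyz [[-19.3, -5.3, 12.3], [-19.9, -1.8, 12.3], [-19.9, 1.7, 12.2], [-19.3, 5.1, 12.3], [-18.1, 8.4, 12.3], [-16.3, 11.4, 12.3], [-14.0, 14.1, 12.3]]
side lid 332 mid [535.  255.7  71. ] ext [ 48. 104.  11.] mean [534.1 248.1  71.2]
side ingot [319 382   8  27 137] [ 495.3 -299.8   11. ] ((496.2699890136719, -296.4677734375), (57.168758392333984, 10.429605484008789), 80.00355529785156) pxang ((323.0802001953125, 394.93170166015625), (26.40612030029297, 5.549959182739258), 83.2901611328125)
side ingot [304 421  29   7  95] [ 469.  -343.8    0.8] ((474.32672119140625, -342.9359130859375), (7.9378204345703125, 47.803592681884766), 89.8203353881836) pxang ((318.04998779296875, 423.3499755859375), (4.666904926300049, 28.284271240234375), 81.8698959350586)
top lid 1702 mid [513.2 256.6  68.6] ext [149. 126.  21.] mean [504.7 258.8  70.3]
top ingot [417 257  22   8  96] [ 494.5 -300.7    9.4] ((494.748046875, -301.8370361328125), (52.66368865966797, 11.33148193359375), 78.86639404296875) pxang ((427.5420837402344, 260.8174133300781), (21.36165428161621, 4.647096633911133), 12.994616508483887)
top ingot [443 263   4  17  36] [ 467.4 -343.7    0.7] ((471.4665832519531, -343.50787353515625), (7.551459789276123, 38.794551849365234), 85.92405700683594) pxang ((444.8243408203125, 271.0540771484375), (2.959181785583496, 15.946702003479004), 9.462322235107422)
```

View pics/d.png

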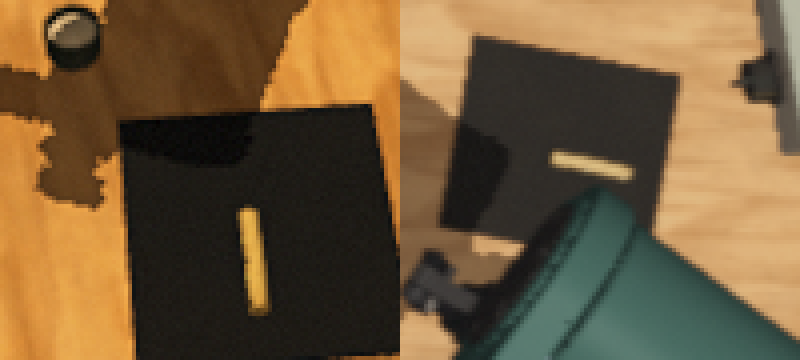

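The ingot is at (495,-300) with its long axis at 79.5°. The lid mean of (504.7,258.8) is within a millimetre or two of the brick centre.

Call:
{"method": "step_arm", "body": {"xyz": [[-19.3, -5.3, 12.3], [-19.9, -1.8, 12.3], [-19.9, 1.7, 12.2], [-19.3, 5.1, 12.3], [-18.1, 8.4, 12.3], [-16.3, 11.4, 12.3], [-14, 14.1, 12.3], [0, 0, 0]], "angular": [[-0.0015, 0, 0.177], [-0.0015, 0, 0.177], [-0.0015, 0, 0.177], [-0.0015, 0, 0.177], [-0.0015, 0, 0.177], [-0.0015, 0, 0.177], [-0.0015, 0, 0.177], [0, 0, 0]], "hand": [35, 35, 35, 35, 35, 35, 35, 35]}}

```text
time: 12.62
position: [495.6, -299.3, 148.4]
tcp_rot: [[0.187, 0.982, -0.004], [0.982, -0.187, 0.004], [0.003, -0.005, -1.0]]
force: [-0.2, 0.4, -0.0]
gripper_width: 35.1
```

Run:
```python
from p import *
plan([((495.2,-300.5,60),Rz(DOWN,-10.5),3),((495.2,-300.5,7),Rz(DOWN,-10.5),5)])
print(monitor.read_state()['tcp_rot'].round(3).tolist())
```

```text
t 12.625 p [ 495.6 -299.3  148.4] F [-0.2  0.4 -0. ] w 35.1 j [-37.  11.  82.   0.  88. -26.]
3 turn [-0.0015, -0.0011, -0.0015] xyz [-0.5, 0.1, 29.5]
5 turn [0.0, 0.0, 0.0] xyz [0.0, 0.0, 10.6]
[[0.187, 0.982, -0.004], [0.982, -0.187, 0.004], [0.003, -0.005, -1.0]]
```

Call:
{"method": "step_arm", "body": {"xyz": [[-0.5, 0.1, 29.5], [-0.5, 0.1, 29.5], [-0.5, 0.1, 29.5], [0, 0, 20], [0, 0, 14], [0, 0, 10], [0, 0, 6], [0, 0, 2.5], [0, 0, 0]], "angular": [[-0.001, -0.001, -0.001], [-0.001, -0.001, -0.001], [-0.001, -0.001, -0.001], [0, 0, 0], [0, 0, 0], [0, 0, 0], [0, 0, 0], [0, 0, 0], [0, 0, 0]], "hand": [35, 35, 35, 35, 35, 35, 35, 35, 35]}}

```text
time: 13.75
position: [496.5, -302.1, 10.5]
tcp_rot: [[0.186, 0.983, 0.003], [0.983, -0.186, -0.003], [-0.003, 0.003, -1.0]]
force: [-0.6, 0.0, 0.2]
gripper_width: 35.0
```

Call:
{"method": "step_arm", "body": {"xyz": [[0, 0, 0], [0, 0, 0], [0, 0, 0], [0, 0, 0], [0, 0, 0], [0, 0, 0]], "angular": [[0, 0, 0], [0, 0, 0], [0, 0, 0], [0, 0, 0], [0, 0, 0], [0, 0, 0]], "hand": [20, 10, 0, 0, 0, 0]}}

```text
time: 14.5
position: [496.5, -302.2, 10.7]
tcp_rot: [[0.186, 0.983, 0.003], [0.983, -0.186, -0.003], [-0.003, 0.004, -1.0]]
force: [0.4, 1.3, 4.5]
gripper_width: 5.2
```

The TCP ended about 3.5 mm high, so the grip is shallow. I'll reopen, lower and regrip.

Call:
{"method": "step_arm", "body": {"xyz": [[0, 0, 0], [0, 0, 0], [0, 0, 0], [0, 0, 2], [0, 0, 2], [0, 0, 0]], "angular": [[0, 0, 0], [0, 0, 0], [0, 0, 0], [0, 0, 0], [0, 0, 0], [0, 0, 0]], "hand": [15, 25, 25, 25, 25, 25]}}

```text
time: 15.25
position: [496.0, -301.8, 5.7]
tcp_rot: [[0.186, 0.983, 0.002], [0.983, -0.186, -0.002], [-0.002, 0.002, -1.0]]
force: [-0.5, 0.3, 0.3]
gripper_width: 25.1
```

Call:
{"method": "step_arm", "body": {"xyz": [[0, 0, 0], [0, 0, 0], [0, 0, 0], [0, 0, 0], [0, 0, 0]], "angular": [[0, 0, 0], [0, 0, 0], [0, 0, 0], [0, 0, 0], [0, 0, 0]], "hand": [15, 5, 0, 0, 0]}}

```text
time: 15.88
position: [496.4, -302.1, 6.4]
tcp_rot: [[0.186, 0.983, 0.003], [0.983, -0.186, -0.003], [-0.003, 0.003, -1.0]]
force: [0.8, 0.1, 1.3]
gripper_width: 6.6
```

Call:
{"method": "step_arm", "body": {"xyz": [[0, 0, -4], [0, 0, -8], [0, 0, -20], [0, 0, -30], [0, 0, -40], [0, 0, -40], [0, 0, -40], [0, 0, -20], [0, 0, 0]], "angular": [[0, 0, 0], [0, 0, 0], [0, 0, 0], [0, 0, 0], [0, 0, 0], [0, 0, 0], [0, 0, 0], [0, 0, 0], [0, 0, 0]], "hand": [0, 0, 0, 0, 0, 0, 0, 0, 0]}}

```text
time: 17.0
position: [496.7, -302.0, 211.1]
tcp_rot: [[0.186, 0.983, 0.007], [0.983, -0.186, -0.006], [-0.005, 0.008, -1.0]]
force: [0.5, -0.4, -0.3]
gripper_width: 6.5
```

Run:
```python
from p import *
m=np.array([545.2,-71.7,136.4])
plan([(m+70*a,Rz(-a,14.2),8)])
I=[]
for n in('side','top'):
    d=grab(n);P=cloud(d);im=d['image'];h=cv2.cvtColor(im,cv2.COLOR_BGR2HSV).astype(int)
    b=(h[...,0]>95)&(h[...,0]<130)&(h[...,1]>100)&(np.linalg.norm(P-m,axis=-1)<90)
    p=P[b];l=(p-m)@a;rim=p[l>np.percentile(l,97)-4]
    pe=rim-m;pe=pe-np.outer(pe@a,a);e1=np.array([np.cos(np.radians(104.2)),np.sin(np.radians(104.2)),0]);e2=np.cross(a,e1);q=np.c_[pe@e1,pe@e2].astype(np.float32)
    print(n,'rim axial',np.percentile(l,[50,90,97,99.5]).round(1),'circle',cv2.minEnclosingCircle(q),len(q))
    u,v=((320,250),(335,230))[n=='top'];u0,v0=u-80,v-72
    I.append(cv2.resize(im[v0:v0+144,u0:u0+160],(400,360)))
    t=monitor.read_state()['position'];c=d['R']@t+d['t'].ravel();f=240/np.tan(np.radians(float(d['vfov']))/2);tu,tv=int(c[0]/c[2]*f+d['cx']),int(c[1]/c[2]*f+d['cy']);I.append(cv2.resize(im[tv-45:tv+45,tu-50:tu+50],(400,360)))
cv2.imwrite('pics/e.png',cv2.resize(np.vstack([np.hstack(I[:2]),np.hstack(I[2:])]),(660,594)))
```

```text
t 17.0 p [ 496.7 -302.   211.1] F [ 0.5 -0.4 -0.3] w 6.5 j [-37.   9.  77.  -0.  94. -26.]
8 turn [-0.0631, 0.0149, -0.0529] xyz [[27.6, -3.3, 1.6], [27.7, -2.0, 1.8], [27.7, -0.7, 2.2], [27.7, 0.7, 2.6], [27.6, 1.9, 3.1], [27.4, 3.2, 3.6], [27.2, 4.4, 4.3], [26.8, 5.6, 4.9]]
side rim axial [-7.2 -2.1 -0.1  0.1] circle ((26.72099494934082, 30.73435401916504), 24.891695022583008) 24
top rim axial [-48.6  -5.3  -2.    0.4] circle ((1.8740742206573486, -3.2260656356811523), 52.818336486816406) 212
```

View pics/e.png

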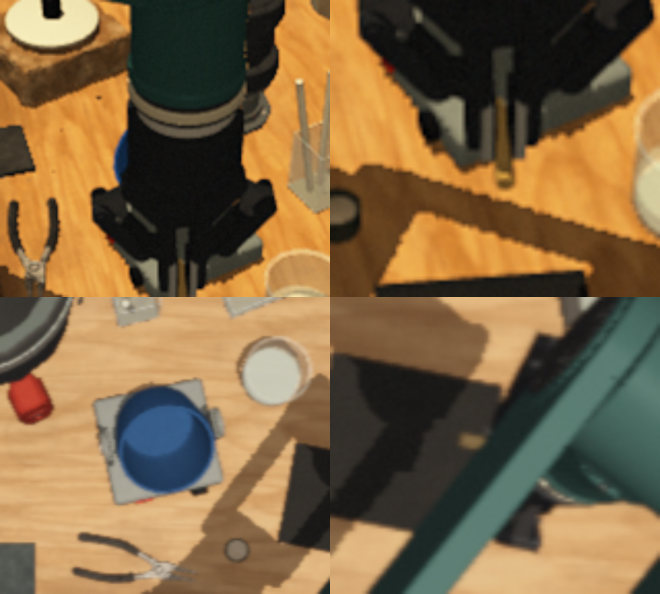

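The ingot is held firmly by its middle, and the barrel is open and empty with its mouth centre at about (547,-69,138).

Call:
{"method": "step_arm", "body": {"xyz": [[27.6, -3.3, 1.6], [27.7, -2, 1.8], [27.7, -0.7, 2.2], [27.7, 0.7, 2.6], [27.6, 1.9, 3.1], [27.4, 3.2, 3.6], [27.2, 4.4, 4.3], [26.8, 5.6, 4.9], [0, 0, 0]], "angular": [[-0.063, 0.015, -0.053], [-0.063, 0.015, -0.053], [-0.063, 0.015, -0.053], [-0.063, 0.015, -0.053], [-0.063, 0.015, -0.053], [-0.063, 0.015, -0.053], [-0.063, 0.015, -0.053], [-0.063, 0.015, -0.053], [0, 0, 0]], "hand": [0, 0, 0, 0, 0, 0, 0, 0, 0]}}

```text
time: 18.23
position: [508.4, -78.0, 191.7]
tcp_rot: [[-0.247, 0.846, 0.472], [0.969, 0.212, 0.128], [0.008, 0.489, -0.872]]
force: [-0.6, -0.4, -0.0]
gripper_width: 6.4
```

Run:
```python
from p import *
m=np.array([547.4,-69.2,138])
plan([(m+40*a,Rz(-a,14.2),3),(m-62*a,None,7)])
```

```text
t 18.225 p [508.4 -78.  191.7] F [-0.6 -0.4 -0. ] w 6.4 j [-27. -17. 107.  21.  68. -46.]
3 turn [-0.0029, -0.0027, -0.0008] xyz [[-0.4, 2.7, 8.8], [-0.4, 2.7, 8.8], [-0.4, 2.7, 8.8]]
7 turn [0.0, 0.0, 0.0] xyz [-0.0, 0.0, 14.6]
```

Call:
{"method": "step_arm", "body": {"xyz": [[-0.4, 2.7, 8.8], [-0.4, 2.7, 8.8], [-0.4, 2.7, 8.8], [0, 0, 15], [0, 0, 15], [0, 0, 15], [0, 0, 15], [0, 0, 0]], "angular": [[-0.003, -0.003, -0.001], [-0.003, -0.003, -0.001], [-0.003, -0.003, -0.001], [0, 0, 0], [0, 0, 0], [0, 0, 0], [0, 0, 0], [0, 0, 0]], "hand": [0, 0, 0, 0, 0, 0, 0, 0]}}

```text
time: 19.23
position: [558.9, -68.0, 122.0]
tcp_rot: [[-0.245, 0.84, 0.484], [0.97, 0.214, 0.12], [-0.002, 0.498, -0.867]]
force: [-0.1, 0.2, -0.5]
gripper_width: 6.5
```

Run:
```python
from p import *
m=np.array([547.4,-69.2,138])
plan([(m-62*a,None,5)])
A=grab('side')['image'][170:320,230:410]
B=grab('top')['image'][160:310,240:420]
cv2.imwrite('pics/f.png',np.hstack([cv2.resize(A,(400,333)),cv2.resize(B,(400,333))]))
```

```text
t 19.225 p [558.9 -68.  122. ] F [-0.1  0.2 -0.5] w 6.5 j [-23.  -8. 109.  21.  56. -45.]
5 turn [0.0, 0.0, 0.0] xyz [0.4, -0.4, 8.5]
```

View pics/f.png

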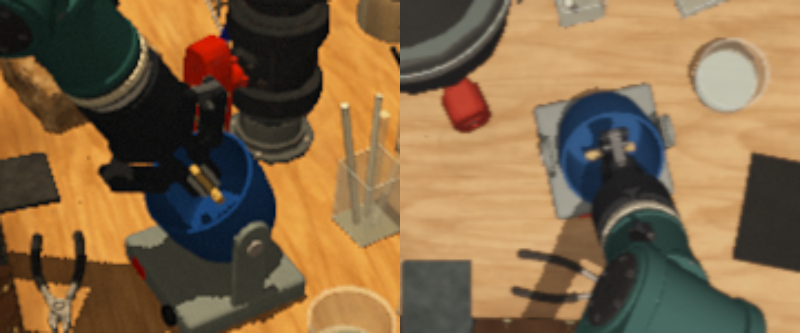

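The ingot is entering the mouth, centred and level. I'll continue in small steps and watch the force.

Call:
{"method": "step_arm", "body": {"xyz": [[0.4, -0.4, 8], [0.4, -0.4, 8], [0, 0, 0]], "angular": [[0, 0, 0], [0, 0, 0], [0, 0, 0]], "hand": [0, 0, 0]}}

```text
time: 19.7
position: [565.9, -65.8, 108.8]
tcp_rot: [[-0.245, 0.839, 0.485], [0.97, 0.214, 0.12], [-0.003, 0.5, -0.866]]
force: [-0.2, -0.6, 0.1]
gripper_width: 6.7
```

Call:
{"method": "step_arm", "body": {"xyz": [[0, 0, 6], [0, 0, 5], [0, 0, 0]], "angular": [[0, 0, 0], [0, 0, 0], [0, 0, 0]], "hand": [0, 0, 0]}}

```text
time: 20.08
position: [571.5, -64.6, 99.7]
tcp_rot: [[-0.245, 0.839, 0.486], [0.97, 0.214, 0.119], [-0.004, 0.5, -0.866]]
force: [0.4, 0.1, -0.2]
gripper_width: 6.3
```

Run:
```python
from p import *
m=np.array([547.4,-69.2,138])
plan([(m-62*a,None,5)])
A=grab('side')['image'][180:300,250:390]
B=grab('top')['image'][170:290,260:400]
cv2.imwrite('pics/g.png',np.hstack([cv2.resize(A,(400,343)),cv2.resize(B,(400,343))]))
```

```text
t 20.075 p [571.5 -64.6  99.7] F [ 0.4  0.1 -0.2] w 6.3 j [-22.  -5. 109.  21.  53. -45.]
5 turn [0.0, 0.0, 0.0] xyz [0.3, -0.5, 3.3]
```

View pics/g.png

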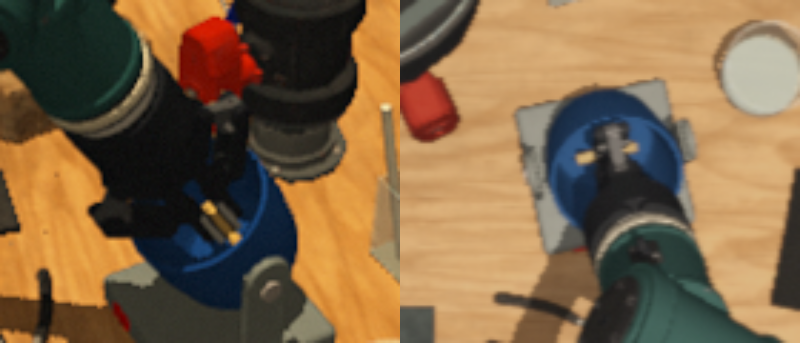

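Call:
{"method": "step_arm", "body": {"xyz": [[0.3, -0.5, 3], [0.3, -0.5, 3], [0, 0, 0]], "angular": [[0, 0, 0], [0, 0, 0], [0, 0, 0]], "hand": [0, 0, 0]}}

```text
time: 20.55
position: [573.4, -63.6, 94.2]
tcp_rot: [[-0.245, 0.839, 0.486], [0.97, 0.214, 0.119], [-0.004, 0.5, -0.866]]
force: [-0.3, 0.9, 0.4]
gripper_width: 6.8
```

Call:
{"method": "step_arm", "body": {"xyz": [[0.3, -0.5, 3], [0, 0, 2], [0, 0, 0]], "angular": [[0, 0, 0], [0, 0, 0], [0, 0, 0]], "hand": [0, 0, 0]}}

```text
time: 20.92
position: [575.5, -62.9, 89.8]
tcp_rot: [[-0.245, 0.839, 0.486], [0.97, 0.214, 0.119], [-0.004, 0.501, -0.866]]
force: [-0.6, -0.1, 0.1]
gripper_width: 6.4
```

Call:
{"method": "step_arm", "body": {"xyz": [[0, 0, 2.5], [0, 0, 2.5], [0, 0, 0]], "angular": [[0, 0, 0], [0, 0, 0], [0, 0, 0]], "hand": [0, 0, 0]}}

```text
time: 21.3
position: [577.9, -62.3, 85.4]
tcp_rot: [[-0.245, 0.839, 0.486], [0.97, 0.214, 0.119], [-0.004, 0.501, -0.866]]
force: [0.5, 0.6, -1.1]
gripper_width: 6.7
```

Call:
{"method": "step_arm", "body": {"xyz": [[0, 0, 0], [0, 0, 0], [0, 0, 0], [0, 0, 0]], "angular": [[0, 0, 0], [0, 0, 0], [0, 0, 0], [0, 0, 0]], "hand": [8, 10, 15, 20]}}

```text
time: 21.8
position: [575.8, -62.9, 83.9]
tcp_rot: [[-0.245, 0.841, 0.482], [0.97, 0.214, 0.118], [-0.004, 0.496, -0.868]]
force: [-9.0, -3.6, 0.9]
gripper_width: 20.3
```

Call:
{"method": "step_arm", "body": {"xyz": [[0, 0, -5], [0, 0, -15], [0, 0, -25], [0, 0, -30], [0, 0, -35], [0, 0, -40], [0, 0, -40], [0, 0, 0]], "angular": [[0, 0, 0], [0, 0, 0], [0, 0, 0], [0, 0, 0], [0, 0, 0], [0, 0, 0], [0, 0, 0], [0, 0, 0]], "hand": [20, 20, 20, 20, 20, 20, 20, 20]}}

```text
time: 22.8
position: [486.4, -86.0, 256.5]
tcp_rot: [[-0.243, 0.834, 0.495], [0.97, 0.215, 0.114], [-0.012, 0.508, -0.861]]
force: [-0.0, 0.3, 0.0]
gripper_width: 20.0
```

Run:
```python
from p import *
plan([((380,-160,300),None,0)])
A=grab('side')['image'][130:430,200:440]
B=grab('top')['image'][160:310,150:460]
cv2.imwrite('pics/i.png',np.hstack([cv2.resize(A,(330,412)),cv2.resize(B,(470,412))]))
```

```text
t 22.8 p [486.4 -86.  256.5] F [-0.   0.3  0. ] w 20.0 j [-30. -22. 104.  21.  75. -46.]
3 turn [0.0, 0.0, 0.0] xyz [-15.5, -27.5, -32.9]
```

View pics/i.png

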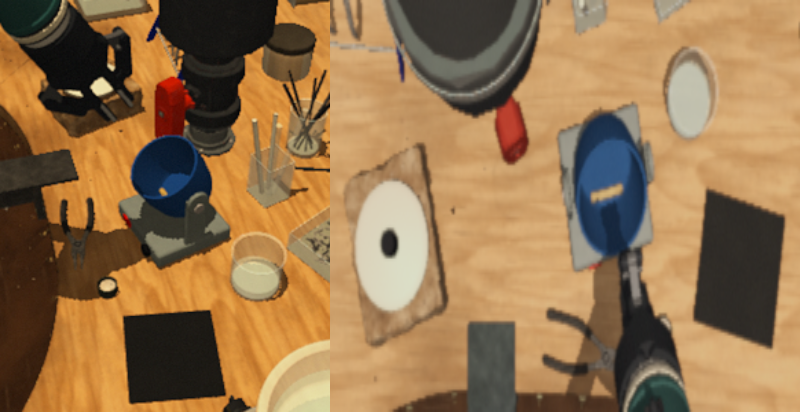

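The ingot lies inside the barrel, in its lower part, at crop (605,193). The lid sits knob-up and central on the brick at (390,243). The beaker, pliers and flux cup are where they were, and the gripper is clear. I'll hand the job in.

```bash
python3 -c "
from h import *
print(bot.close_job())"
```

```text
the job is handed in; nothing more can be done
None
```

I did both parts in the order asked and handed the job in at about 23 s. The lid is on the fire brick, knob up, and the brass ingot is inside the barrel.

- **Lid:** I gripped it by the knob, pulled it straight out along the barrel's axis and carried it past the duct on the robot side. I lowered it until it touched the brick at about 8 N, then let go. It measured within about 2 mm of the brick's centre in the top view. The side view gave no centre because the lid was partly hidden from it.
- **Ingot:** My first grip was too shallow because the tool ended about 3.5 mm high. I reopened, lowered the gripper and gripped again. I let go of the ingot about 60 mm below the rim, an estimated 10 to 15 mm above the barrel floor. When the fingers opened, the wrist read a push of about 9 N, probably the fingers touching the barrel.
- **Last pictures:** The ingot is lying inside the barrel and the lid is on the brick. By eye the beaker, pliers and flux cup have not moved, but I didn't measure them. The gripper was clear of everything and the wrist force was close to zero.

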